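# Close up the board tester

## Robot

A 6-joint arm with a two-finger parallel gripper is mounted at the origin on the work surface. World frame = base frame: x ahead of the robot, y to its left, z up, the work surface at z = 0. Lengths are in mm, angles in rad, forces in N, time in s.
With the tool pointing down it reaches from about 400 to 925 mm from the base axis. Payload 12.5 kg.
Tool frame: the origin (TCP) lies midway between the tips of the shut fingers; the grasp point (between the pads) lies behind it (grasp_offset is the z of the grasp point in the tool frame, in mm); z points along the fingers, y is the line along which they close (so a half turn about z gives the same grasp; the last joint's range is limited). The gripper opens to 95 mm and grips with 3 to 60 N. Pads are 20 mm wide; open, the fingers measure 119 mm over their backs; the gripper's body (75 mm by 180 mm) begins 59 mm behind the grasp point.
Start: joints at [1.177, 0.491, 1.559, -0, 1.092, -0.106], TCP at [177.385, 599.317, 214.661] pointing down, gripper open.
Joint ranges: [-3.1, 3.1], [-0.84, 2.19], [0.05, 2.79], [-1.13, 4.28], [0.06, 2.93], [-2.69, 2.69]. Speed limits (rad/s): [2.22, 2.22, 2.79, 3.14, 3.14, 3.14].

## Interface

Orientations are given as a rotation vector (axis times angle).
In Python, from workcell import * gives the robot as it stands.
- The arm moves only by the tool servo_tool, never from a script. Its argument "rows" is a list of rows, each a list of 7 numbers: the shift along the tool's x, y, z as a fraction of full scale, then the turn, a rotation vector about the tool's x, y, z as a fraction of full scale, then the finger opening in mm, from 0 to 95.1. In form: [[x, y, z, wx, wy, wz, jaw], ...]. A call has 1 to 20 rows; each row is the pose to reach, as a shift and turn from the pose commanded when the call began, along the tool's axes at that moment; what a row does not reach only later rows make up. Full scale, the value 1, is 0.5 m for a shift and 30 degrees for a turn. A row lasts 1/10 s, in which the tool goes at most 50 mm and 8.59 degrees, less where a joint would pass 70% of its speed; a pose out of reach is approached as far as the arm can. A call with a number of a shift or a turn outside -1 to 1 is refused whole. A call with a gripper value outside its range is refused whole. The fingers move at their own pace and stop on an object; "grip_force" is the grip in N (left out, the last holds). Time passes only in rows, so rows that repeat a pose let the fingers close. It gives the time, the measured TCP pose, the force, the opening and the grip force at its end, in the units of the state.
- get_obs(): the state, without advancing time (a new reading comes with each control period).
- read_camera(name): name is "scene" or "top" or "wrist"; returns a dict with "pixels" (384x512x3 uint8, red, green, blue), "z_map" (384x512 float32, mm along the optical axis (not along the pixel's ray), 0 where there is no reading), "mtx" (3x3 intrinsics, pixels), "eye" and "attitude" of the camera in the world. Camera axes: x right, y down, z forward; pixel columns grow to the right and rows downward; lengths in mm; the calibration is good to about 2 mm. A picture is of the moment at which its call begins.
- sign_off(): hands the job in; it is judged then, once.
Trained networks look in the newest picture that a camera, given by its name, has taken for a name from the list of things; names that differ only in an ending like _2 or _b are one class to them, and where a whole thing is asked for, a point or a joint stands for the part that bears it (a point fixed in the world has none). Each returns a list of dicts, best first, with "score" (0 to 1); they miss things now and then, are a little off and sometimes report something else, mostly with a low value. They report only what shows in the picture. A call takes as long as a camera call. They do not tell look-alikes from the thing itself.
- regions_of(camera, name): "mask" (384x512 bool, what is visible of it).
- pinpoint(camera, name): "xyz" ([x, y, z] in mm, in the coordinates of the camera as it stood for that picture, good to about 4 mm: a listed point, or the origin of a listed thing).
The state is a dict: "time": time; "joints": joint angles; "qvel": joint speeds; "joint_torque": joint torques, N m; "eef_pos": TCP position; "tool_rot": TCP orientation; "wrist_force": force on the tool from outside, world axes, zero at the start; "moment": the same for the moment, N m; "opening": opening from 0.0 (shut) to 1.0 (fully open); "grasp_force": force on a finger pad.
Only numpy, scipy, OpenCV 4.12 (cv2) and the standard library are available. Lean on these libraries where they do the work, as an engineer would, in place of code of your own. Each camera call takes 0.05 s, during which the arm holds its last target. There are 200 camera calls.

## Task

Make the board tester on the bench ready for its test, only by pushing with the fingertips: slide the grey board carrier all the way in against its back stop, then push the raised lid down until it is fully shut, then push the latch tab at the side across over the lid as far as it goes. Keep the carrier flat on the bed - do not lift or carry it or anything else - do not swing the lid further open, and leave the things standing around the tester where they are.

Things in the scene. Friction and masses are not known exactly. Their poses are not given: they have to be found in the camera images.
- fixture: Board tester screwed to the bench, immovable. Origin on the bench; x away from its front (where the carrier goes in), y to its left, z up; yaw varies. In mm: black bed, top z = 30, x -150 to 100, y -85 to 85; aluminium guide rails at |y| = 56 to 70, tops z = 42 for x -150 to -50 and z = 66 for x -50 to 100; grey latch housing at the left, x -47 to 7, y 79 to 125, top z = 76.
- nest (a point): Where the carrier's origin is when the carrier is fully home: on the bed at fixture x = 10, y = 0, z = 30 mm, fixture axes. The back stop that the carrier then touches is an upright face at fixture x = 75 mm.
- carrier: Loose grey tray with a green board, 0.15 to 0.3 kg, on the bed between the rails (2 mm play a side), pulled 45 to 75 mm to the front; slides easily. Origin: centre of the plate's underside, fixture axes. Plate 130 (x) by 108 (y) by 8 mm. At its front an upright push plate: x -77 to -65, 80 mm wide, top 52 mm above the underside; push its front face.
- lid (a joint): Opening angle of the lid, rad: 0 shut and level, start 0.9 to 1.3, limit 1.6. Hinge at the far (+x) side of the tester, axis along fixture y; the front edge goes up and back as it opens. Stiff hinge: the lid stays where it is left; 1 to 5 N near the free edge pushes it down.
- lid_hinge (a point): Middle of the lid's hinge axis, at fixture x = 85, y = 0, z = 66 mm. Its axes turn with the lid: the grey lid plate reaches 140 mm along -x, is 148 mm wide in y, and 8 mm thick (z 0 to 8; z is the outer face's normal). A black probe block 9 mm deep sits below it.
- lid_edge (a point): Middle of the lid's free edge, on its outer (upper) face, 140 mm from the hinge; axes turn with the lid. Shut, it lies at fixture x = -55, z = 74 mm.
- latch (a joint): Travel of the slide latch in m: 0 fully open, start 0 to 0.004, 0.024 fully across (its stop). It slides towards the fixture's -y, over the lid's left edge, and stays where it is left; friction about 1.5 N.
- latch_push (a point): On the outer (+y) face of the latch's upright black tab, middle in x, fixture z = 96 mm (latch open: x = -20, y = 112 mm); push it along fixture -y. Fixture axes. Tab 28 mm (x) by 12 mm (y), z 82 to 110 mm, on a 30 (x) by 36 (y) by 6 mm steel slide plate with its underside at z = 76 mm.
- spool: Bystander: spool of solder wire standing upright, 56 mm across, 50 mm high. Origin: centre of underside.
- jar: Bystander: glass jar with steel cap, 58 mm across, 75 mm high. Origin: centre of underside.
- flux: Bystander: small amber bottle with black cap, 34 mm across, 75 mm high. Origin: centre of underside.
- driver: Bystander: screwdriver lying on the bench, 150 mm long, along its x axis.
Things that resemble listed ones, but are neither listed nor needed, are in the scene too. There is more than one size of the carrier; the one meant has the size given above.

How it is judged:
By the outcome, as a careful person would: the job done as asked, in the order asked, and still so for the second after the job is handed in, with the robot touching nothing.
It also fails if it takes over 58 s, if anything falls off the work surface, if the arm or the gripper's body presses on something with over 40 N, if the wrist force passes 120 N, or if a joint passes its speed limit or range.

## Working session

There is one attempt and no reset: what is moved stays moved. The work goes in short steps, Python scripts to look and compute and a tool call to move; the robot and the scene stay as the last step left them, time stands still between calls to the robot, and variables do not carry over. Pictures are saved under pics/ and viewed, at most 10 in all, crops included, and the job is handed in when it is done.

Besides the shell and the picture viewer there is one more tool, called after ">>>" as a command line: name --pt "numbers of a row" for each row, then --argument value for the rest. servo_tool: Moves the arm, as the interface text tells. Its arguments: {"type":"object","properties":{"rows":{"type":"array","items":{"type":"array","items":{"type":"number"}}},"grip_force":{"type":"number"}},"required":["rows"]}

```bash
mkdir -p pics; cat > h.py <<'E'
from workcell import *
import numpy as np, cv2
from scipy.spatial.transform import Rotation as R
def att(c):
    a=np.array(c["attitude"],float)
    return a if a.shape==(3,3) else (R.from_rotvec(a).as_matrix() if a.size==3 else R.from_quat(a).as_matrix())
def world(c,p): return att(c)@np.array(p)+np.array(c["eye"])
def cloud(c):
    z=c["z_map"];v,u=np.mgrid[0:384,0:512];K=np.array(c["mtx"])
    P=np.stack([(u-K[0,2])/K[0,0]*z,(v-K[1,2])/K[1,1]*z,z],-1)
    return P@att(c).T+np.array(c["eye"])
def pix(c,w):
    p=att(c).T@(np.array(w)-np.array(c["eye"]));q=np.array(c["mtx"])@p;return (q[:2]/q[2]).round(0)
E
python3 - <<'E'
from h import *
o=get_obs();print({k:np.round(v,3) for k,v in o.items()})
ims=[]
for n in ("scene","top"):
    c=read_camera(n);print(n,c["eye"],c["attitude"])
    np.savez(n+"0.npz",**c)
    cv2.imwrite(f"pics/{n}0.png",cv2.resize(c["pixels"][:,:,::-1],(768,576)))
    for t in ("fixture","nest","carrier","lid_hinge","lid_edge","latch_push","spool","jar","flux","driver"):
        for d in pinpoint(n,t)[:4]:
            w=world(c,d["xyz"]);print(t,round(d["score"],2),w.round(0),pix(c,w))
E
```

```text
{'time': np.float64(0.0), 'joints': array([ 1.177,  0.492,  1.559,  0.   ,  1.092, -0.106]), 'qvel': array([ 0.001, -0.002, -0.002, -0.   ,  0.   ,  0.003]), 'joint_torque': array([-0.0000e+00, -6.1265e+01, -2.5818e+01,  6.9000e-02,  4.8000e-02,
       -0.0000e+00]), 'eef_pos': array([177.268, 599.059, 214.039]), 'tool_rot': array([-4.500e-01, -3.109e+00,  2.000e-03]), 'wrist_force': array([ 0.062, -0.018, -0.022]), 'moment': array([ 0.053,  0.041, -0.017]), 'grasp_force': np.float64(0.0), 'opening': np.float64(1.001)}
scene [1121.0234117   735.03084993  706.75037927] [-0.87797605 -2.37436482  1.22665339]
fixture 0.55 [617.   0.   3.] [211. 218.]
nest 0.73 [622.  -0.  28.] [208. 211.]
nest 0.21 [581. 104.  96.] [250. 201.]
carrier 0.77 [363.  74.  -1.] [305. 194.]
carrier 0.75 [552.  -9.  32.] [229. 197.]
carrier 0.57 [701.   8.  69.] [181. 212.]
lid_hinge 0.94 [701.   9.  66.] [182. 213.]
lid_edge 0.92 [650.   3. 191.] [195. 157.]
latch_push 0.77 [583. 105.  96.] [249. 202.]
spool 0.57 [ 694. -192.   -1.] [143. 196.]
flux 0.9 [650. 258.  -0.] [273. 286.]
driver 0.93 [518. 255.   1.] [316. 256.]
top [ 488.5450212    58.0949726  1006.57072579] [-2.17922911  2.19177288 -0.02278645]
fixture 0.62 [617.  -2.   2.] [288. 161.]
fixture 0.17 [629.  -2.  32.] [289. 155.]
nest 0.69 [626.  -0.  32.] [288. 156.]
carrier 0.78 [363.  75.  -3.] [259. 261.]
carrier 0.59 [552.  -9.  29.] [292. 186.]
carrier 0.57 [ 409. -194.    2.] [365. 242.]
lid_hinge 0.78 [700.  10.  64.] [285. 123.]
lid_edge 0.9 [652.   3. 196.] [291. 132.]
lid_edge 0.17 [551.  -7.  32.] [291. 186.]
latch_push 0.74 [583. 106. 100.] [244. 170.]
spool 0.87 [ 697. -187.    2.] [361. 129.]
jar 0.7 [ 572. -178.    1.] [358. 178.]
flux 0.72 [651. 265.  -4.] [185. 149.]
flux 0.32 [651.   3. 195.] [291. 133.]
driver 0.81 [518. 259.   1.] [187. 200.]
driver 0.26 [583. 105.  98.] [245. 170.]
```

View pics/scene0.png

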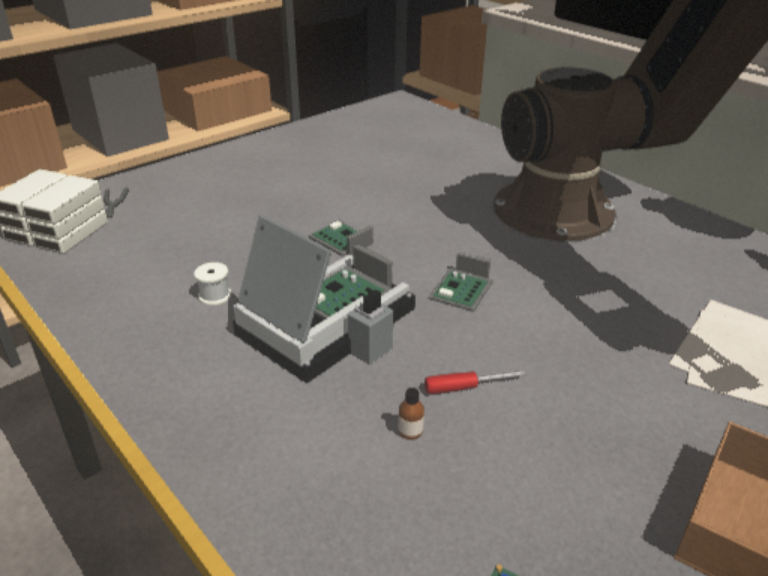

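View pics/top0.png

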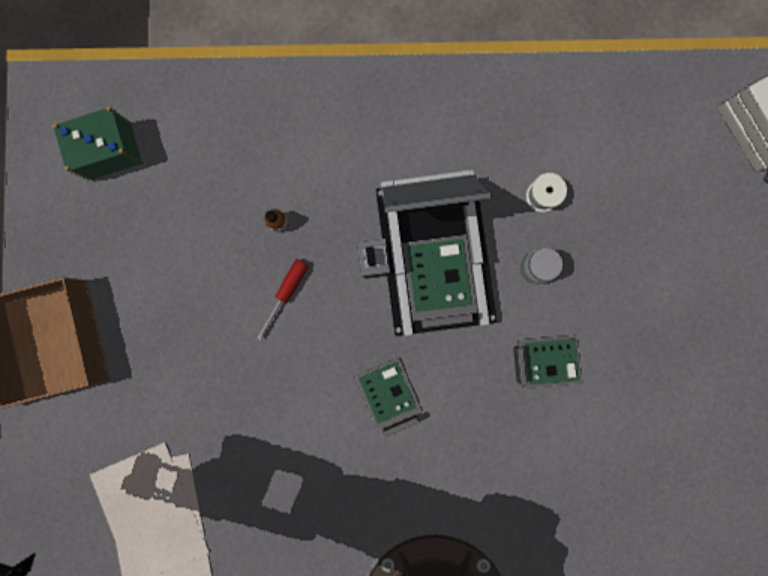

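The scene view shows the tester at (320,300) with its lid raised, and the arm out of the way. The top view shows the tester at (438,255) with its latch at (373,258).

Three things could be the carrier in the top view:
- the tray on the bed at (440,275)
- a loose tray at (390,393) on the bench
- a loose tray at (550,360) on the bench

I choose the one on the bed between the rails. Next I refine the pose and check that choice in a crop.

```bash
python3 - <<'E'
from h import *
from scipy.optimize import minimize
c=dict(np.load("top0.npz"));W=cloud(c);s=dict(np.load("scene0.npz"));S=cloud(s)
P=W.reshape(-1,3);P=P[np.isfinite(P).all(1)]
m=(abs(P[:,0]-600)<170)&(abs(P[:,1])<110)
def loc(P,p): 
    q=P[:,:2]-p[:2];a=p[2];return np.c_[q[:,0]*np.cos(a)+q[:,1]*np.sin(a),-q[:,0]*np.sin(a)+q[:,1]*np.cos(a),P[:,2]]
Q=P[m&(P[:,2]>38)&(P[:,2]<46)];Q2=P[m&(P[:,2]>62)&(P[:,2]<70)]
def cost(p):
    a=loc(Q,p);b=loc(Q2,p);b=b[b[:,0]>-60]
    f=lambda d:np.minimum(np.abs(d)-7,15).clip(0)
    r=f(np.abs(a[:,1])-63)[a[:,0]<-40].sum()+f(np.abs(b[:,1])-63).sum()
    return r
best=min((cost((617,y,t)),y,t) for y in np.arange(-8,8,.5) for t in np.arange(.04,.2,.005));print(best,len(Q),len(Q2))
y,t=best[1:]
a=loc(P[m],(617,y,t))
k=(a[:,2]>38)&(a[:,2]<46)&(abs(abs(a[:,1])-63)<6);print("front rail x",np.percentile(a[k,0],[1,50,99]))
k=(a[:,2]>62)&(a[:,2]<70)&(abs(abs(a[:,1])-63)<6);print("rear rail x",np.percentile(a[k,0],[1,50,99]))
k=(a[:,2]>76)&(a[:,2]<88)&(abs(a[:,1])<45)&(a[:,0]<0);print("pushplate",np.percentile(a[k],[2,50,98],axis=0).round(1))
b=loc(P,(617,y,t));k=(b[:,2]>104)&(b[:,2]<116)&(abs(b[:,1]-105)<40)&(abs(b[:,0])<50);print("tab",k.sum(),np.percentile(b[k],[2,50,98],axis=0).round(1))
k=(b[:,2]>70)&(b[:,2]<79)&(abs(b[:,1]-105)<40)&(abs(b[:,0]+20)<50);print("housing",k.sum(),np.percentile(b[k],[2,50,98],axis=0).round(1))
k=(a[:,2]>90)&(abs(a[:,1])<60)&(a[:,0]>0)&(a[:,0]<85);L=a[k];print("lid",np.polyfit(L[:,0],L[:,2],1),np.percentile(L,[1,99],axis=0).round(0))
k=(a[:,2]>34)&(a[:,2]<42)&(abs(a[:,1])<50);print("plate",np.percentile(a[k],[1,99],axis=0).round(0))
# scene push plate
b=loc(S.reshape(-1,3),(617,y,t));k=(b[:,2]>76)&(b[:,2]<88)&(abs(b[:,1])<45)&(b[:,0]<-60)&(b[:,0]>-180);print("pp scene",np.percentile(b[k],[2,50,98],axis=0).round(1))
T=R.from_rotvec(get_obs()["tool_rot"]).as_matrix();print(T.round(3))
im=c["pixels"][110:230,225:345,::-1];cv2.imwrite("pics/crop.png",cv2.resize(im,(600,600),interpolation=cv2.INTER_CUBIC))
E
```

```text
(np.float64(16336.219397439423), np.float64(-2.0), np.float64(0.12499999999999997)) 1983 647
front rail x [-148.15970231 -100.16235599  -50.61114427]
rear rail x [-48.66597865   4.73982736  99.84862071]
pushplate [[-140.1  -37.3   77.3]
 [-134.2    0.9   81. ]
 [-128.6   38.6   84.4]]
tab 61 [[-32.6  99.9 105.9]
 [-19.1 105.5 109.1]
 [ -7.1 111.  111.5]]
housing 243 [[-46.1  79.8  72. ]
 [-23.5 103.8  75.5]
 [  6.4 124.7  78.6]]
lid [ -1.79377839 246.93854589] [[ 26. -59.  91.]
 [ 82.  59. 197.]]
plate [[-127.  -49.   35.]
 [   1.   49.   42.]]
pp scene [[-139.8  -39.3   76.5]
 [-131.4   -0.2   81.8]
 [-127.    40.4   84.5]]
[[-0.959  0.284  0.   ]
 [ 0.284  0.959  0.   ]
 [ 0.     0.    -1.   ]]
```

View pics/crop.png

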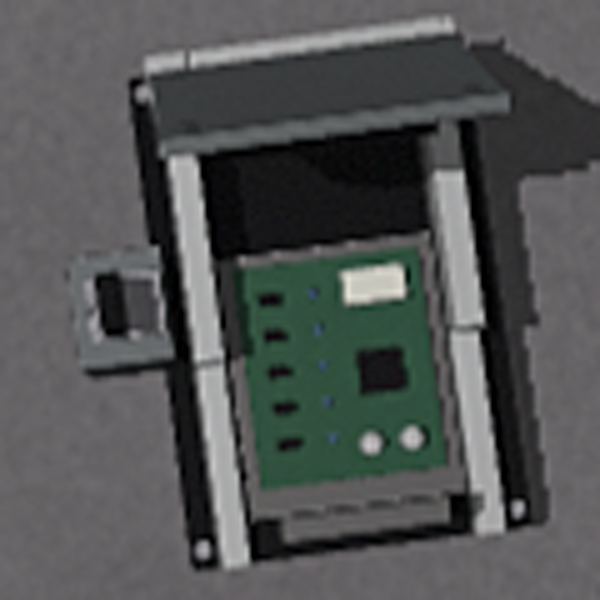

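The crop shows the tray lying on the black bed between both rails, with its push plate at (370,525), so this is the right carrier. The measured sizes match: the push plate is about 78 mm wide with its top at z≈82. The fixture is at about (617,-2) with yaw 0.125.

Now I close the fingers and move to the front side.

>>> servo_tool --pt "-0.711 -0.622 0 0 0 -0.789 0" --pt "-0.711 -0.622 0 0 0 -0.789 0" --pt "-0.711 -0.622 0 0 0 -0.789 0" --pt "-0.711 -0.622 0 0 0 -0.789 0" --pt "-0.711 -0.622 0 0 0 -0.789 0" --pt "-0.711 -0.622 0 0 0 -0.789 0" --pt "-0.711 -0.622 0 0 0 -0.789 0" --pt "-0.711 -0.622 0 0 0 -0.789 0" --pt "-0.711 -0.622 0 0 0 -0.789 0" --pt "-0.711 -0.622 0 0 0 -0.789 0" --pt "-0.711 -0.622 0 0 0 -0.789 0" --pt "-0.711 -0.622 0 0 0 -0.789 0" --pt "-0.711 -0.622 0 0 0 -0.789 0" --pt "-0.711 -0.622 0 0 0 -0.789 0"

```text
time: 2.5
eef_pos: [429.5, 201.0, 214.7]
tool_rot: [-0.199, 3.135, 0.0]
wrist_force: [0.4, -0.1, -0.4]
opening: 0.003
grasp_force: 0.0
```

>>> servo_tool --pt "0.039 -0.45 0 0 0 0 0" --pt "0.039 -0.45 0 0 0 0 0" --pt "0.039 -0.45 0 0 0 0 0" --pt "0.039 -0.45 0 0 0 0 0" --pt "0.039 -0.45 0 0 0 0 0" --pt "0.039 -0.45 0 0 0 0 0" --pt "0.039 -0.45 0 0 0 0 0" --pt "0.039 -0.45 0.1 0 0 0 0" --pt "0.039 -0.45 0.2 0 0 0 0" --pt "0.039 -0.45 0.27 0 0 0 0" --pt "0.039 -0.45 0.31 0 0 0 0" --pt "0.039 -0.45 0.333 0 0 0 0" --pt "0.039 -0.45 0.333 0 0 0 0" --pt "0.039 -0.45 0.333 0 0 0 0"

```text
time: 3.9
eef_pos: [438.9, -24.4, 48.4]
tool_rot: [0.199, -3.135, -0.0]
wrist_force: [0.7, 0.7, 0.7]
opening: 0.007
grasp_force: 0.0
```

>>> servo_tool --pt "-0.02 0 0 0 0 0 0" --pt "-0.04 0 0 0 0 0 0" --pt "-0.05 0 0 0 0 0 0" --pt "-0.06 0 0 0 0 0 0" --pt "-0.07 0 0 0 0 0 0" --pt "-0.08 0 0 0 0 0 0" --pt "-0.09 0 0 0 0 0 0" --pt "-0.1 0 0 0 0 0 0" --pt "-0.11 0 0 0 0 0 0" --pt "-0.12 0 0 0 0 0 0" --pt "-0.13 0 0 0 0 0 0" --pt "-0.14 0 0 0 0 0 0" --pt "-0.15 0 0 0 0 0 0" --pt "-0.16 0 0 0 0 0 0" --pt "-0.17 0 0 0 0 0 0" --pt "-0.178 0 0 0 0 0 0" --pt "-0.184 0 0 0 0 0 0" --pt "-0.19 0 0 0 0 0 0" --pt "-0.19 0 0 0 0 0 0"

```text
time: 5.8
eef_pos: [533.5, -13.6, 48.1]
tool_rot: [-0.197, 3.135, -0.0]
wrist_force: [0.1, 0.3, 0.5]
opening: 0.004
grasp_force: 0.0
```

>>> servo_tool --pt "-0.004 0 0 0 0 0 0" --pt "-0.008 0 0 0 0 0 0" --pt "-0.008 0 0 0 0 0 0"

```text
time: 6.1
eef_pos: [537.4, -13.1, 48.1]
tool_rot: [-0.197, 3.135, 0.0]
wrist_force: [-0.0, -0.7, 0.1]
opening: 0.005
grasp_force: 0.0
```

>>> servo_tool --pt "-0.003 0 0 0 0 0 0" --pt "-0.006 0 0 0 0 0 0" --pt "-0.006 0 0 0 0 0 0"

```text
time: 6.4
eef_pos: [537.8, -12.9, 48.1]
tool_rot: [0.197, -3.131, -0.001]
wrist_force: [-12.2, -3.7, 8.2]
opening: 0.0
grasp_force: 6.2
```

>>> servo_tool --pt "-0.002 0 0 0 0 0 0" --pt "-0.004 0 0 0 0 0 0" --pt "-0.004 0 0 0 0 0 0"

```text
time: 6.7
eef_pos: [537.7, -12.8, 48.1]
tool_rot: [0.197, -3.126, -0.001]
wrist_force: [-21.6, -8.4, 16.0]
opening: 0.001
grasp_force: 11.4
```

>>> servo_tool --pt "0.02 0 0 0 0 0 0" --pt "0.06 0 0 0 0 0 0" --pt "0.1 0 0 0 0 0 0" --pt "0.14 0 0 0 0 0 0" --pt "0.14 0 -0.1 0 0 0 0" --pt "0.14 0 -0.2 0 0 0 0" --pt "0.14 0 -0.3 0 0 0 0" --pt "0.14 0 -0.4 0 0 0 0" --pt "0.14 0 -0.4 0 0 0 0"

```text
time: 7.6
eef_pos: [474.6, -21.5, 254.1]
tool_rot: [-0.196, 3.125, -0.004]
wrist_force: [0.8, -1.1, -0.1]
opening: 0.005
grasp_force: 0.0
```

```bash
cat >> h.py <<'E'
def loc(P,p=(617,-2,.125)):
    P=np.asarray(P).reshape(-1,3);q=P[:,:2]-p[:2];a=p[2];return np.c_[q[:,0]*np.cos(a)+q[:,1]*np.sin(a),-q[:,0]*np.sin(a)+q[:,1]*np.cos(a),P[:,2]]
E
python3 - <<'E'
from h import *
print(loc(get_obs()["eef_pos"]))
for n in("top","scene"):
    c=read_camera(n);b=loc(cloud(c))
    k=(b[:,2]>77)&(b[:,2]<88)&(abs(b[:,1])<50)&(b[:,0]<-40)&(b[:,0]>-150);print("pp",k.sum(),np.percentile(b[k],[2,50,98],axis=0).round(1) if k.any() else 0)
    k=(b[:,2]>34)&(b[:,2]<43)&(abs(b[:,1])<50)&(abs(b[:,0])<140);print("plate",np.percentile(b[k],[1,99],axis=0).round(0))
    for d in pinpoint(n,"carrier")[:4]: print(d["score"],loc(world(c,d["xyz"])))
    for d in pinpoint(n,"lid_edge")[:1]: print("edge",d["score"],loc(world(c,d["xyz"])))
    cv2.imwrite(f"pics/{n}1.png",cv2.resize(c["pixels"][90:282,156:412,::-1],(768,576)))
E
```

```text
[[-143.70358448   -1.60839342  254.08753823]]
pp 89 [[-66.4 -38.3  77.9]
 [-59.8 -17.5  80.9]
 [-54.9  39.8  84.2]]
plate [[-51. -49.  35.]
 [ 49.  49.  43.]]
0.96 [[ 7.78599118  1.19083215 33.65188871]]
0.96 [[-244.08825533  110.96367505    1.15101323]]
edge 0.89 [[ 38.2723549    5.86986844 194.26452286]]
pp 118 [[-66.7 -28.4  77.6]
 [-58.4   8.7  81.7]
 [-53.2  40.   85. ]]
plate [[-61. -44.  34.]
 [101.  46.  43.]]
0.86 [[ 7.69810445 -0.85228335 27.81948137]]
0.77 [[-228.98379388 -170.95502752   -1.03940684]]
0.6 [[-241.15891471  108.85294951    1.26546288]]
edge 0.79 [[ 37.60862715   0.7627854  192.43403779]]
```

View pics/scene1.png

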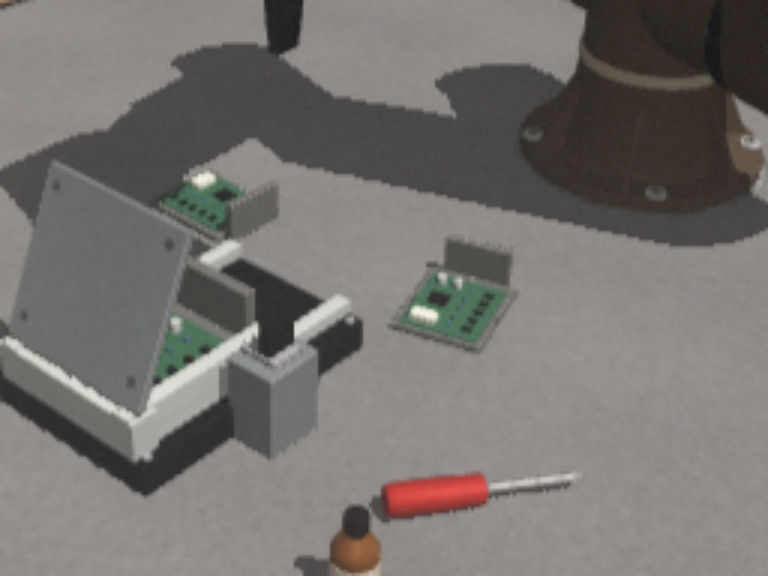

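The carrier is home: its push plate spans x −66.5 to −55, against an expected −67 to −55. The picture shows it seated flat under the lid at (215,290), and the latch tab at (275,335).

Next I go over and behind the raised lid, whose edge is at fixture x≈38, z≈193.

>>> servo_tool --pt "-0.1 0.003 0 0 0 0 0" --pt "-0.2 0.003 0 0 0 0 0" --pt "-0.3 0.003 0 0 0 0 0" --pt "-0.4 0.003 0 0 0 0 0" --pt "-0.457 0.003 0 0 0 0 0" --pt "-0.457 0.003 0 0 0 0 0" --pt "-0.457 0.003 0.06 0 0 0 0" --pt "-0.457 0.003 0.12 0 0 0 0" --pt "-0.457 0.003 0.164 0 0 0 0" --pt "-0.457 0.003 0.164 0 0 0 0"

```text
time: 8.9
eef_pos: [696.7, 8.8, 162.1]
tool_rot: [0.196, -3.128, -0.002]
wrist_force: [0.1, 0.1, 0.4]
opening: 0.005
grasp_force: 0.0
```

```bash
python3 - <<'E'
from h import *
t=loc(get_obs()["eef_pos"])[0];print(t)
for a in np.arange(1.15,-.01,-.1):
    r=112;x=85-r*np.cos(a)+8*np.sin(a)+13;z=66+r*np.sin(a)+8*np.cos(a)
    print(round(a,2),round(-(x-t[0])/500,3),round(-(z-t[2])/500,3))
E
```

```text
[ 80.45027634   0.76767134 162.05222263]
1.15 0.042 -0.019
1.05 0.062 -0.01
0.95 0.082 0.001
0.85 0.101 0.013
0.75 0.118 0.028
0.65 0.134 0.044
0.55 0.148 0.061
0.45 0.16 0.08
0.35 0.17 0.1
0.25 0.178 0.121
0.15 0.184 0.143
0.05 0.188 0.165
```

>>> servo_tool --pt "0.02 0 -0.019 0 0 0 0" --pt "0.042 0 -0.019 0 0 0 0" --pt "0.052 0 -0.015 0 0 0 0" --pt "0.062 0 -0.01 0 0 0 0" --pt "0.072 0 -0.005 0 0 0 0" --pt "0.082 0 0.001 0 0 0 0" --pt "0.092 0 0.007 0 0 0 0" --pt "0.101 0 0.013 0 0 0 0" --pt "0.11 0 0.02 0 0 0 0" --pt "0.118 0 0.028 0 0 0 0" --pt "0.126 0 0.036 0 0 0 0" --pt "0.134 0 0.044 0 0 0 0" --pt "0.134 0 0.044 0 0 0 0"

```text
time: 10.2
eef_pos: [631.7, 0.5, 143.3]
tool_rot: [0.197, -3.134, -0.001]
wrist_force: [-0.7, 0.4, -0.3]
opening: 0.004
grasp_force: 0.0
```

```bash
python3 - <<'E'
from h import *
o=get_obs();t=loc(o["eef_pos"])[0];print(t,o["wrist_force"])
c=read_camera("scene");cv2.imwrite("pics/scene2.png",cv2.resize(c["pixels"][90:282,156:412,::-1],(768,576)))
for d in pinpoint("scene","lid_edge")[:2]: print("edge",d["score"],loc(world(c,d["xyz"])))
for a in np.arange(.6,-.01,-.1):
    r=112;x=85-r*np.cos(a)+8*np.sin(a)+13;z=66+r*np.sin(a)+8*np.cos(a)
    print(round(a,2),round(-(x-t[0])/500,3),round(-(z-t[2])/500,3))
E
```

```text
[ 14.9068318    0.5980145  143.29968624] [-0.664801    0.40786645 -0.25585784]
edge 0.58 [[-16.23394294   1.44855912 157.84433757]]
edge 0.34 [[85.29259139  0.30076623 67.29233373]]
0.6 0.01 0.015
0.5 0.023 0.033
0.4 0.034 0.053
0.3 0.043 0.073
0.2 0.05 0.094
0.1 0.055 0.116
0.0 0.058 0.139
```

View pics/scene2.png

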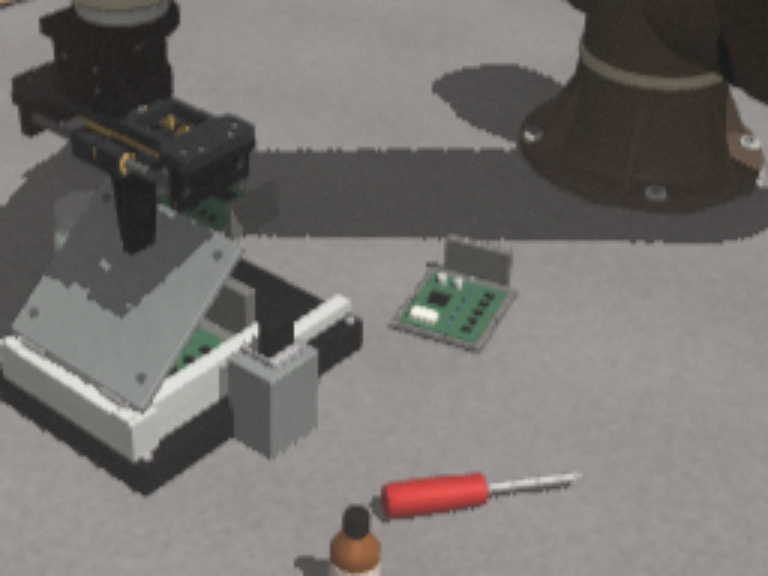

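The fingertip at (137,235) is pressing on the lid's outer face, and the lid has come down to about 0.65 rad. I continue along the arc.

>>> servo_tool --pt "0.005 0 0.007 0 0 0 0" --pt "0.01 0 0.015 0 0 0 0" --pt "0.017 0 0.024 0 0 0 0" --pt "0.023 0 0.033 0 0 0 0" --pt "0.029 0 0.043 0 0 0 0" --pt "0.034 0 0.053 0 0 0 0" --pt "0.039 0 0.063 0 0 0 0" --pt "0.043 0 0.073 0 0 0 0" --pt "0.047 0 0.083 0 0 0 0" --pt "0.05 0 0.094 0 0 0 0" --pt "0.053 0 0.105 0 0 0 0" --pt "0.055 0 0.116 0 0 0 0" --pt "0.057 0 0.126 0 0 0 0" --pt "0.057 0 0.132 0 0 0 0" --pt "0.058 0 0.134 0 0 0 0" --pt "0.058 0 0.134 0 0 0 0"

```text
time: 11.9
eef_pos: [603.9, -3.1, 77.0]
tool_rot: [-0.197, 3.135, 0.0]
wrist_force: [0.1, 0.0, 0.2]
opening: 0.005
grasp_force: 0.0
```

>>> servo_tool --pt "0 0 0.003 0 0 0 0" --pt "0 0 0.006 0 0 0 0" --pt "0 0 0.006 0 0 0 0"

```text
time: 12.2
eef_pos: [603.8, -3.2, 74.3]
tool_rot: [-0.197, 3.135, 0.0]
wrist_force: [-2.8, -0.8, 3.3]
opening: 0.005
grasp_force: 1.7
```

>>> servo_tool --pt "0 0 0.002 0 0 0 0" --pt "0 0 0.004 0 0 0 0" --pt "0 0 0.004 0 0 0 0"

```text
time: 12.5
eef_pos: [603.8, -3.2, 74.1]
tool_rot: [-0.197, 3.134, -0.0]
wrist_force: [-7.5, 0.3, 22.8]
opening: 0.005
grasp_force: 11.4
```

>>> servo_tool --pt "0 0 -0.06 0 0 0 0" --pt "0 0 -0.152 0 0 0 0" --pt "0 0 -0.152 0 0 0 0" --pt "0.014 0.1 -0.152 0 0 0 0" --pt "0.014 0.2 -0.152 0 0 0 0" --pt "0.014 0.29 -0.152 0 0 0 0" --pt "0.014 0.29 -0.152 0 0 0 0" --pt "0.014 0.29 -0.09 0 0 0 0" --pt "0.014 0.29 -0.04 0 0 0 0" --pt "0.014 0.29 -0.04 0 0 0 0"

```text
time: 13.5
eef_pos: [577.2, 139.3, 89.1]
tool_rot: [0.196, -3.13, 0.0]
wrist_force: [-0.1, 0.1, 0.3]
opening: 0.004
grasp_force: 0.0
```

```bash
python3 - <<'E'
from h import *
o=get_obs();print(loc(o["eef_pos"])[0],o["wrist_force"])
c=read_camera("scene");cv2.imwrite("pics/scene3.png",cv2.resize(c["pixels"][90:282,156:412,::-1],(768,576)))
b=loc(cloud(c));k=(abs(b[:,1])<60)&(b[:,0]>-50)&(b[:,0]<60)&(b[:,2]>55)&(b[:,2]<100);print("lid z",np.polyfit(b[k,0],b[k,2],1),k.sum())
for n in("lid_edge","latch_push"):
  for d in pinpoint("scene",n)[:2]: print(n,d["score"],loc(world(c,d["xyz"])))
E
```

```text
[-21.86147324 145.1468334   89.08121695] [-0.09374205  0.12165627  0.33943816]
lid z [-1.87471905e-03  7.44972246e+01] 1415
lid_edge 0.98 [[-53.47106717  -2.28382737  69.42937351]]
latch_push 0.66 [[ 7.51292468  0.47232142 26.76537954]]
latch_push 0.35 [[ 5.06589332e+01 -1.97723596e+02 -1.40015288e-01]]
```

View pics/scene3.png

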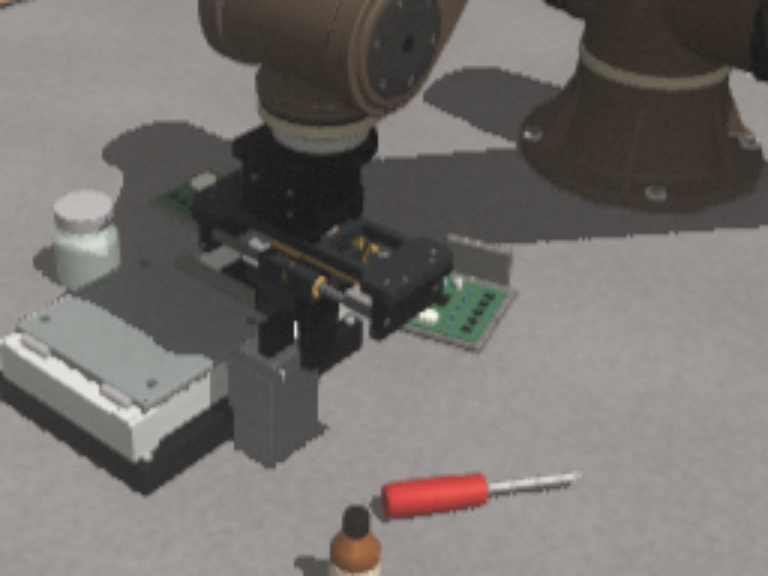

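The lid is level at z≈74.5. The fingertip at (315,340) stands just outside the latch tab at (275,335). Next I push the latch across.

>>> servo_tool --pt "0 0 -0.008 0 0 0 0" --pt "0 -0.02 -0.008 0 0 0 0" --pt "0 -0.03 -0.008 0 0 0 0" --pt "0 -0.04 -0.008 0 0 0 0" --pt "0 -0.05 -0.008 0 0 0 0" --pt "0 -0.06 -0.008 0 0 0 0" --pt "0 -0.07 -0.008 0 0 0 0" --pt "0 -0.078 -0.008 0 0 0 0" --pt "0 -0.084 -0.008 0 0 0 0" --pt "0 -0.084 -0.008 0 0 0 0"

```text
time: 14.65
eef_pos: [584.0, 97.8, 96.1]
tool_rot: [0.196, -3.135, 0.0]
wrist_force: [-0.1, 0.7, -0.8]
opening: 0.004
grasp_force: 0.0
```

>>> servo_tool --pt "0 -0.003 0 0 0 0 0" --pt "0 -0.006 0 0 0 0 0" --pt "0 -0.006 0 0 0 0 0"

```text
time: 14.95
eef_pos: [584.3, 95.1, 96.1]
tool_rot: [0.197, -3.135, -0.0]
wrist_force: [-0.0, 0.8, -0.2]
opening: 0.004
grasp_force: 0.3
```

>>> servo_tool --pt "0 -0.003 0 0 0 0 0" --pt "0 -0.005 0 0 0 0 0" --pt "0 -0.005 0 0 0 0 0"

```text
time: 15.25
eef_pos: [584.6, 92.6, 96.1]
tool_rot: [0.197, -3.135, -0.0]
wrist_force: [-0.3, 0.6, -1.0]
opening: 0.006
grasp_force: 0.4
```

>>> servo_tool --pt "0 -0.003 0 0 0 0 0" --pt "0 -0.004 0 0 0 0 0" --pt "0 -0.004 0 0 0 0 0"

```text
time: 15.55
eef_pos: [584.9, 90.9, 96.1]
tool_rot: [-0.197, 3.135, 0.001]
wrist_force: [0.1, 4.0, -0.8]
opening: 0.001
grasp_force: 1.7
```

>>> servo_tool --pt "0 -0.002 0 0 0 0 0" --pt "0 -0.004 0 0 0 0 0" --pt "0 -0.004 0 0 0 0 0"

```text
time: 15.85
eef_pos: [584.9, 90.4, 96.2]
tool_rot: [0.196, -3.135, -0.004]
wrist_force: [-1.6, 16.3, 0.9]
opening: 0.002
grasp_force: 7.5
```

At the stop: 16 N with no further motion. I retract and check.

>>> servo_tool --pt "0 0.02 0 0 0 0 0" --pt "0 0.08 0 0 0 0 0" --pt "0 0.1 0 0 0 0 0" --pt "0 0.1 -0.1 0 0 0 0" --pt "0 0.1 -0.2 0 0 0 0" --pt "0 0.1 -0.3 0 0 0 0" --pt "0.1 0.16 -0.3 0 0 0 0" --pt "0.2 0.22 -0.3 0 0 0 0" --pt "0.3 0.28 -0.3 0 0 0 0" --pt "0.3 0.36 -0.3 0 0 0 0" --pt "0.3 0.42 -0.3 0 0 0 0" --pt "0.3 0.42 -0.3 0 0 0 0"

```text
time: 17.05
eef_pos: [409.0, 281.1, 246.6]
tool_rot: [-0.203, 3.134, 0.001]
wrist_force: [0.9, -0.6, -0.3]
opening: 0.003
grasp_force: 0.0
```

```bash
python3 - <<'E'
from h import *
print(get_obs()["wrist_force"])
for n in("scene","top"):
    c=read_camera(n);cv2.imwrite(f"pics/{n}4.png",cv2.resize(c["pixels"][70:262,156:412,::-1],(768,576)))
    b=loc(cloud(c));k=(abs(b[:,1])<60)&(b[:,0]>-50)&(b[:,0]<60)&(b[:,2]>55)&(b[:,2]<100);print("lid z",np.polyfit(b[k,0],b[k,2],1))
    k=(b[:,2]>105)&(b[:,2]<116)&(abs(b[:,1]-90)<40)&(abs(b[:,0]+20)<30);print("tab",k.sum(),np.percentile(b[k],[2,50,98],axis=0).round(1) if k.any() else 0)
    k=(b[:,2]>78)&(b[:,2]<87)&(abs(b[:,1])<45)&(b[:,0]<-57)&(b[:,0]>-150);print("pp",k.sum(),np.percentile(b[k],[2,98],axis=0).round(1) if k.any() else 0)
    for t in("latch_push","carrier","spool","jar","flux","driver"):
        for d in pinpoint(n,t)[:1]: w=world(c,d["xyz"]);print(t,round(d["score"],2),w.round(0),loc(w).round(0))
E
```

```text
[ 0.91502002 -0.60228606 -0.2580237 ]
lid z [-2.73044092e-03  7.45868910e+01]
tab 56 [[-32.6  77.  105.6]
 [-17.   84.7 109.9]
 [ -5.9  89.  111.8]]
pp 79 [[-66.9 -36.   79.2]
 [-57.2  39.6  84.4]]
latch_push 0.75 [586.  83.  96.] [[-20.  88.  96.]]
carrier 0.93 [ 411. -198.    3.] [[-228. -168.    3.]]
spool 0.87 [ 693. -194.   -3.] [[  51. -200.   -3.]]
jar 0.78 [ 574. -172.   -3.] [[ -64. -163.   -3.]]
flux 0.95 [652. 259.  -0.] [[ 67. 255.  -0.]]
driver 0.6 [520. 254.   1.] [[-65. 266.   1.]]
lid z [-7.07403553e-04  7.34860155e+01]
tab 62 [[-33.5  76.6 106.5]
 [-20.1  82.5 109.6]
 [ -7.5  87.8 112.9]]
pp 133 [[-66.1 -37.4  78.6]
 [-57.2  38.8  85.1]]
latch_push 0.78 [584.  82.  99.] [[-23.  88.  99.]]
carrier 0.63 [ 413. -196.    3.] [[-227. -167.    3.]]
spool 0.78 [ 696. -187.   -1.] [[  55. -193.   -1.]]
jar 0.95 [ 571. -173.    1.] [[ -67. -164.    1.]]
flux 0.48 [650. 265.  -3.] [[ 66. 261.  -3.]]
driver 0.57 [522. 257.  -2.] [[-62. 269.  -2.]]
```

View pics/top4.png

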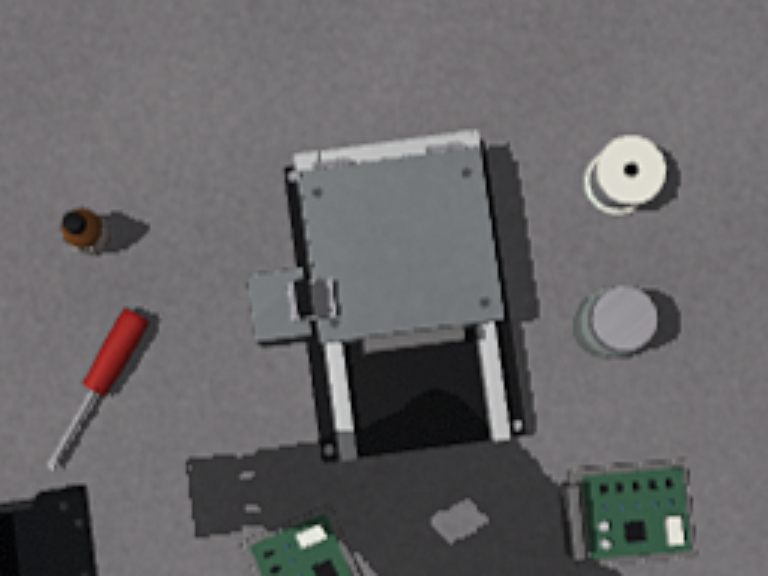

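The lid is shut and level at (400,245). The latch at (315,298) is over it, with its outer face at y=88, which is its stop. The carrier is home and the bystanders have not moved.

```bash
python3 -c "
from workcell import *
print(sign_off())"
```

```text
the job is handed in; nothing more can be done
None
```

The board tester is ready and handed in at about 17 s: the carrier is against its back stop, the lid is fully shut, the latch is across to its stop, and nothing around the tester was moved.

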